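Nest the graded jewellery boxes in their chest and close it

ROBOT

A 6-joint arm with a two-finger parallel gripper is mounted at the origin on the work surface. World frame = base frame: x ahead of the robot, y to its left, z up, the work surface at z = 0. Lengths are in mm, angles in degrees, forces in N, time in s.
With the tool pointing down it reaches from about 325 to 925 mm from the base axis. Payload 3.1 kg.
Tool frame: the origin (TCP) lies between the finger pads; the fingertips stand 22 mm ahead of it and the grasp point (between the pads) lies 3 mm ahead of it; z points along the fingers, y is the line along which they close (so a half turn about z gives the same grasp; the last joint's range is limited). The gripper opens to 85 mm and grips with 20 to 120 N. Pads are 22 mm wide; open, the fingers measure 114 mm over their backs; the gripper's body (76 mm by 85 mm) begins 54 mm behind the grasp point. The pads swing forward as they close: fully open they stand 13 mm farther back than shut.
Start: joints at [70.119, 12.427, 92.441, -0, 75.132, -6.429], TCP at [145.385, 607.867, 253.3] pointing down, gripper open.
Joint ranges: [-157.48, 157.48], [-44.54, 120.13], [17.64, 146.25], [-64.5, 244.5], [7.68, 150.69], [-147.95, 147.95]. Speed limits (degrees/s): [159.86, 159.86, 180, 180, 180, 180].

INTERFACE

Orientations are given as a 3x3 rotation matrix whose columns are the frame's x, y, z axes.
In Python, from bench import monitor, camera, r gives the robot as it stands.
- The arm moves only by the tool carry_out, never from a script. Its argument "rows" is one flat list of numbers, 7 for each row, row after row: the shift along the tool's x, y, z in cm, then the turn, a rotation vector about the tool's x, y, z in degrees, then the finger opening in cm, from 0 to 8.54. In form: [dx, dy, dz, ax, ay, az, claw, dx, dy, dz, ax, ay, az, claw, ...]. A call has 1 to 5 rows; each row is the pose to reach, as a shift and turn from the pose commanded when the call began, along the tool's axes at that moment; what a row does not reach only later rows make up. A row lasts 1/8 s, in which the tool goes at most 62.5 mm and 10.7 degrees, less where a joint would pass 70% of its speed; a pose out of reach is approached as far as the arm can. A call with a gripper value outside its range is refused whole. The fingers move at their own pace and stop on an object; "squeeze" is the grip in N (left out, the last holds). Time passes only in rows, so rows that repeat a pose let the fingers close. It gives the time, the measured TCP pose, the force, the opening and the grip force at its end, in the units of the state.
- monitor.observe(): the state, without advancing time (a new reading comes with each control period).
- camera(name): name is "scene" or "top" or "wrist"; returns a dict with "pixels" (420x560x3 uint8, blue, green, red), "depth" (420x560 float32, mm along the optical axis (not along the pixel's ray), 0 where there is no reading), "fx", "fy", "cx", "cy" (pixels), "k1" (the pictures are not rectified: a ray, as slopes to the right and down, at radius r is drawn at 1 + k1 r^2 times it, then the intrinsics apply), "T" (4x4, takes a point from camera to world coordinates). Camera axes: x right, y up, looking along -z (the intrinsics and any distortion apply to the point x, -y, -z); pixel columns grow to the right and rows downward; lengths in mm; the calibration is good to about 2 mm. A picture is of the moment at which its call begins.
- r.close_job(): hands the job in; it is judged then, once.
The state is a dict: "clock": time; "joints": joint angles; "dq": joint speeds; "effort": joint torques, N m; "ee_pos": TCP position; "eef_rot": TCP orientation; "contact_force": force on the tool from outside, world axes, zero at the start; "moment": the same for the moment, N m; "finger_gap": finger opening in mm; "finger_force": force on a finger pad.
Only numpy, scipy, OpenCV 4.12 (cv2) and the standard library are available. Lean on these libraries where they do the work, as an engineer would, in place of code of your own. Each camera call takes 0.05 s, during which the arm holds its last target. There are 200 camera calls.

TASK

Pack away the set of empty jewellery boxes: nest the three open boxes in the chest, the largest first, then the middle one inside it, then the smallest inside that, each upright and fully down, lowering each into the mouth of the next before letting go rather than dropping it from a height. Then put the lid squarely on the chest, fully down. Leave the lamp, the ring cone, the bracelet stand and the jar undisturbed.

Things in the scene. Friction and masses are not known exactly. Their poses are not given: they have to be found in the camera images.
- chest_c (a point): The chest, the biggest of four graded boxes: open-topped box of plain pale wood, upright; sizes in mm: outside 106 long (x) by 74 wide (y) by 44 high, walls and floor 4 thick; inside 98 by 66; loose, about 260 g. Point at its centre, 22 above its underside, z up
- large_c (a point): The large box: open-topped box of plain pale wood, upright; sizes in mm: outside 92 long (x) by 60 wide (y) by 36 high, walls and floor 3 thick; 3 to spare on each side in the chest. Nested, its underside is 4 above the chest's. Gripped across its width by the top 12 or so, it is lowered till the fingertips are just above the chest's rim, then slides home. Point at its centre, 18 above its underside, z up
- medium_c (a point): The medium box: open-topped box of plain pale wood, upright; sizes in mm: outside 80 long (x) by 48 wide (y) by 33 high, walls and floor 3 thick; 3 to spare on each side in the large box. Nested, its underside is 7 above the chest's. Point at its centre, 16.5 above its underside, z up
- small_c (a point): The small box: open-topped box of plain pale wood, upright; sizes in mm: outside 68 long (x) by 36 wide (y) by 30 high, walls and floor 3 thick; 3 to spare on each side in the medium box. Nested, its underside is 10 above the chest's and its rim is level with the other two, 4 below the chest's rim. Point at its centre, 15 above its underside, z up
- lid_c (a point): The chest's lid, pale wood, right way up on the table (sizes in mm): top 118 (x) by 86 (y) and 3 thick, skirt below it 13 deep and 3 thick (3 to spare on each side of the chest), 16 high in all; on top a grip bar 56 long along x, 14 wide, 18 high. Point at the bar's centre, 25 above the skirt's lower edge (so on the table z = 25), z up. Closed, the point is 56 above the chest's underside
- lamp: black gooseneck desk lamp, fixed to the table, not to be touched (sizes in mm): round base 90 diameter and 22 high, neck 14 thick rising straight up from its centre to 200, then bending over to a small head about 65 to 135 in its +x direction, highest point 290; origin at the centre of the base's underside
- cone: small wooden ring cone, 38 mm diameter at the foot and 72 mm high, loose, to be left alone; origin at the centre of its underside
- stand: bracelet stand, a wooden foot 64 mm in diameter, a post and a padded level bar 100 long along its y axis and 24 thick, 92 mm high in all, loose, to be left alone; origin at the centre of its underside
- jar: glass jar with a metal cap, 56 mm diameter and 55 mm high, loose, to be left alone; origin at the centre of its underside
Things that resemble listed ones, but are neither listed nor needed, are in the scene too. What is shaped like the part that bears medium_c but purple or red is not meant.

How it is judged:
By the outcome, as a careful person would: the job done as asked, in the order asked, and still so for the second after the job is handed in, with the robot touching nothing.
It also fails if it takes over 72 s, if anything falls off the work surface, if the arm or the gripper's body presses on something with over 40 N, if the wrist force passes 120 N, or if a joint passes its speed limit or range.

## Working session

There is one attempt and no reset: what is moved stays moved. The work goes in short steps, Python scripts to look and compute and a tool call to move; the robot and the scene stay as the last step left them, time stands still between calls to the robot, and variables do not carry over. Pictures are saved under pics/ and viewed, at most 13 in all, crops included, and the job is handed in when it is done.

Besides the shell and the picture viewer there is one more tool, called after "Request:" as a command line: name --argument value ..., lists and objects as JSON in quotes. carry_out: Moves the arm, as the interface text tells. Its arguments: {"type":"object","properties":{"rows":{"type":"array","items":{"type":"number"}},"squeeze":{"type":"number"}},"required":["rows"]}

```bash
ls; mkdir -p pics; cat > h.py <<'E'
import numpy as np, cv2
from bench import monitor, camera, r
def pts(c):
    """world point per pixel from depth, (H,W,3)"""
    h,w=c["depth"].shape
    u,v=np.meshgrid(np.arange(w,dtype=float),np.arange(h,dtype=float))
    K=np.array([[c["fx"],0,c["cx"]],[0,c["fy"],c["cy"]],[0,0,1]])
    n=cv2.undistortPoints(np.stack([u,v],-1).reshape(-1,1,2),K,np.array([c["k1"],0,0,0.])).reshape(h,w,2)
    d=c["depth"]; P=np.stack([n[...,0]*d,-n[...,1]*d,-d,np.ones_like(d)],-1)@c["T"].T
    P=P[...,:3]; P[d==0]=np.nan; return P
E
python3 - <<'E'
from h import *
for n in("top","scene"):
    c=camera(n);cv2.imwrite(f"pics/{n}0.png",c["pixels"]);np.savez(f"{n}0.npz",**c)
    print(n,c["fx"],c["k1"],c["T"].round(3).tolist())
print(monitor.observe())
E
```

```text
pics
top 451.1248583583218 -0.12423683987495725 [[0.016, 0.999, -0.032, 566.148], [-0.999, 0.015, -0.029, -33.793], [-0.028, 0.032, 0.999, 1105.69], [0.0, 0.0, 0.0, 1.0]]
scene 380.9075245633519 -0.02123078090369655 [[-0.899, -0.251, 0.359, 885.313], [0.438, -0.481, 0.759, 538.403], [-0.017, 0.84, 0.542, 463.838], [0.0, 0.0, 0.0, 1.0]]
{'clock': 0.1, 'joints': array([ 7.01174968e+01,  1.24718764e+01,  9.25192206e+01,  5.69439775e-04,
        7.51322714e+01, -6.42669216e+00]), 'dq': array([-0.04668328, -0.1007419 , -0.10080825,  0.03921005, -0.10752352,
        0.04749657]), 'effort': array([-9.33567098e-04, -3.98079872e+01, -3.04969168e+01, -1.76155327e-04,
        4.28732208e-03, -1.28556886e-05]), 'ee_pos': array([145.1574425 , 607.21033349, 252.10543464]), 'eef_rot': array([[-9.72548985e-01,  2.32697059e-01, -7.41314415e-04],
       [ 2.32698105e-01,  9.72546917e-01, -2.02156919e-03],
       [ 2.50549843e-04, -2.13857753e-03, -9.99997682e-01]]), 'contact_force': array([ 0.69032575, -0.01185156, -0.55103852]), 'moment': array([-0.0003135 , -0.02039798,  0.00028991]), 'finger_force': 0.0, 'finger_gap': 85.38743585119153}
```

View pics/top0.png

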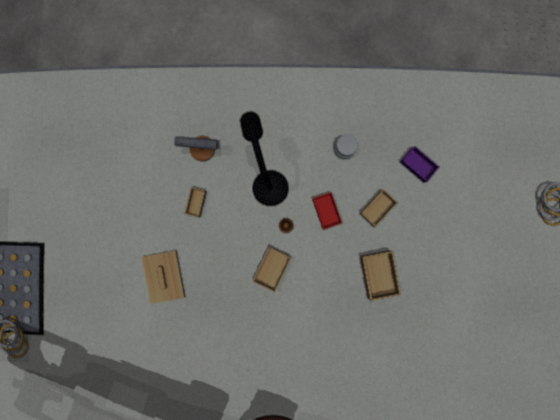

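View pics/scene0.png

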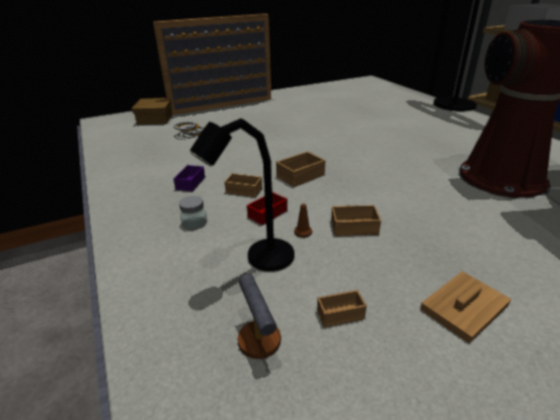

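The top view shows the lid (163,276), small box (196,202), large box (272,268), medium box (378,208) and chest (380,274). Red (327,210) and purple (419,164) boxes are decoys. The lamp is at (270,188), cone (286,226), stand (200,146) and jar (345,146). I'll measure the poses next.

```bash
cat >> h.py <<'E'
def plane(c,uv,z):
    """rays through pixels onto plane z"""
    K=np.array([[c["fx"],0,c["cx"]],[0,c["fy"],c["cy"]],[0,0,1]])
    n=cv2.undistortPoints(np.asarray(uv,float).reshape(-1,1,2),K,np.array([c["k1"],0,0,0.]))[:,0]
    d=np.c_[n[:,0],-n[:,1],-np.ones(len(n))]@c["T"][:3,:3].T; o=c["T"][:3,3]
    return (o+d*((z-o[2])/d[:,2])[:,None])[:,:2]
def rect(p):
    """centre, long, short, yaw of long side (-90..90)"""
    (x,y),(w,h),a=cv2.minAreaRect(np.asarray(p,np.float32))
    if w<h: w,h,a=h,w,a+90
    return np.round([x,y,w,h,(a+90)%180-90],1)
E
python3 - <<'E'
from h import *
c=dict(np.load("top0.npz"));P=pts(c);z=P[...,2]
print("table z",np.nanmedian(z[230:260,200:240]))
hsv=cv2.cvtColor(c["pixels"],cv2.COLOR_BGR2HSV)
for n,(u,v),H,s in[("lid",(163,276),16,36),("small",(196,202),30,24),("large",(272,268),36,32),("medium",(378,208),33,28),("chest",(380,274),44,36),("red",(327,210),33,26),("purple",(419,164),33,28)]:
    sl=np.s_[v-s:v+s,u-s:u+s]
    zz=z[sl];m=(zz>H-9)&(zz<H+30)
    q=P[sl][m]
    sat=(hsv[sl][...,1]>70)&(hsv[sl][...,2]>40)
    sat=cv2.morphologyEx(sat.astype(np.uint8),cv2.MORPH_OPEN,np.ones((3,3)))
    k=max(cv2.findContours(sat,0,1)[0],key=cv2.contourArea)[:,0]+[u-s,v-s]
    print(n,"depth",rect(q[:,:2]),"z90",np.percentile(q[:,2],90).round(1),"colour@rim",rect(plane(c,k,H)),"hsv",np.median(hsv[sl][sat>0],0))
for n,(u,v) in dict(lamp=(270,188),cone=(286,226),stand=(200,146),jar=(345,146)).items():
    print(n,plane(c,[(u,v)],20).round(),np.nanmax(z[v-15:v+15,u-15:u+15]).round())
im=cv2.resize(c["pixels"][120:310,130:450],(800,475),interpolation=cv2.INTER_CUBIC);cv2.imwrite("pics/crop.png",cv2.convertScaleAbs(im,alpha=1.4))
E
```

```text
table z -0.5922643763294673
lid depth [453.3 252.2 141.5 130.2 -77.6] z90 20.1 colour@rim [443.5 275.8 116.6  87.   11.7] hsv [ 17. 105. 124.]
small depth [626.6 199.5  68.   37.4 -12.1] z90 31.2 colour@rim [627.5 196.4  66.1  37.4 -12.9] hsv [ 17. 104. 109.]
large depth [469.8   9.4  92.2  59.8 -25. ] z90 37.6 colour@rim [470.4   9.1  91.4  57.2 -25.6] hsv [ 18. 102. 124.]
medium depth [ 619.4 -244.9   81.3   48.8  -43.1] z90 34.5 colour@rim [ 619.3 -242.5   79.8   47.2  -44.2] hsv [ 18. 102. 120.]
chest depth [ 459.2 -250.5  107.9   76.7   11.8] z90 45.6 colour@rim [ 460.3 -247.7  107.2   76.6   12. ] hsv [ 18.  102.  122.5]
red depth [ 610.3 -121.4   80.    48.4   20.2] z90 34.5 colour@rim [ 611.3 -120.5   79.7   49.6   19.3] hsv [  1. 195. 115.]
purple depth [ 728.7 -344.7   81.3   49.8   51.2] z90 34.7 colour@rim [ 727.1 -339.2   75.5   41.5   50.7] hsv [137. 160.  92.]
lamp [[664.  17.]] 250.0
cone [[573. -23.]] 73.0
stand [[765. 190.]] 96.0
jar [[ 769. -163.]] 60.0
```

View pics/crop.png

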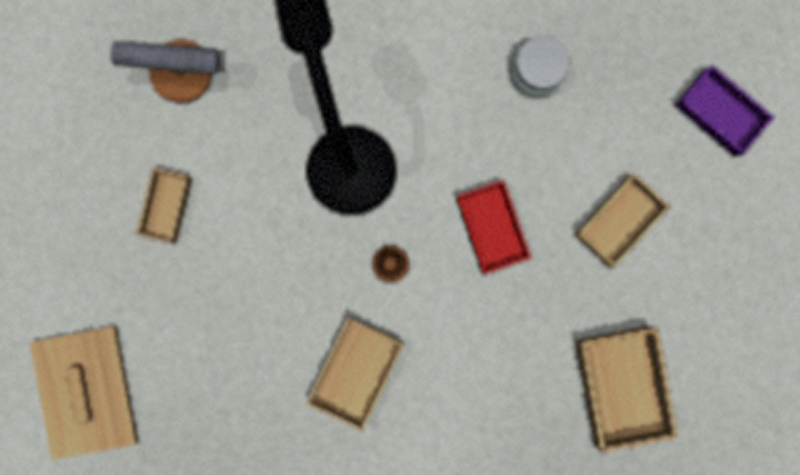

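The crop shows the pale 80x48 box at full-frame (378,208), which matches medium_c; the same-shaped red (327,210) and purple (419,164) boxes are not meant. The other pale pieces match large_c, small_c, chest_c and lid_c in size. I'll move above the large box first.

```bash
cat >> h.py <<'E'
from scipy.spatial.transform import Rotation as Ro
def go(x,y,z,yaw):
    """print cm shift / rotvec from measured pose to TCP target; yaw = world angle of tool y"""
    s=monitor.observe(); R=s["eef_rot"]; a=np.radians(yaw)
    T=np.array([[-np.sin(a),np.cos(a),0],[np.cos(a),np.sin(a),0],[0,0,-1]]).T
    yv=np.array([np.cos(a),np.sin(a),0]); zv=np.array([0,0,-1.]); T=np.c_[np.cross(yv,zv),yv,zv]
    print((R.T@(np.array([x,y,z])-s["ee_pos"])/10).round(2),Ro.from_matrix(R.T@T).as_rotvec(degrees=True).round(1),
      "at",s["ee_pos"].round(1),"gap",s["finger_gap"].round(1),"t",round(s["clock"],2))
E
python3 - <<'E'
from h import *
go(470,9.2,180,64.4)
E
```

```text
Traceback (most recent call last):
  File "h.py", line 29, in go
    "at",s["ee_pos"].round(1),"gap",s["finger_gap"].round(1),"t",round(s["clock"],2))
                                    ^^^^^^^^^^^^^^^^^^^^^
AttributeError: 'float' object has no attribute 'round'
```

```bash
sed -i 's/s\["finger_gap"\].round(1)/round(s["finger_gap"],1)/; /T=np.array(\[\[-np.sin/d' h.py
python3 - <<'E'
from h import *
go(470,9.2,180,64.4)
E
```

```text
[-45.51 -50.58   7.31] [-0.1 -0.  12.1] at [145.2 607.2 252.1] gap 85.4 t 0.1
```

Request:
carry_out --rows '[-4, -4.46, 0.6, 0, 0, 0, 8.5, -8, -8.9, 1.2, 0, 0, 0, 8.5, -12, -13.4, 1.8, 0, 0, 0, 8.5, -16, -17.8, 2.4, 0, 0, 0, 8.5, -20, -22.3, 3, 0, 0, 0, 8.5]' --squeeze 25

```text
clock: 0.72
ee_pos: [288.4, 342.6, 222.8]
eef_rot: [[-0.973, 0.232, 0.0], [0.232, 0.973, -0.0], [-0.0, -0.0, -1.0]]
contact_force: [0.4, 0.0, 1.2]
finger_gap: 85.0
finger_force: 0.0
```

Request:
carry_out --rows '[-4, -4.46, 0.6, 0, 0, 0, 8.5, -8, -8.9, 1.2, 0, 0, 0, 8.5, -12, -13.4, 1.8, 0, 0, 0, 8.5, -16, -17.8, 2.4, 0, 0, 0, 8.5, -20, -22.3, 3, 0, 0, 0, 8.5]'

```text
clock: 1.35
ee_pos: [431.0, 79.2, 193.0]
eef_rot: [[-0.973, 0.233, 0.0], [0.233, 0.973, 0.0], [-0.0, 0.0, -1.0]]
contact_force: [0.7, -0.4, -0.2]
finger_gap: 84.9
finger_force: 0.0
```

Request:
carry_out --rows '[-3.5, -4, 0.7, 0, 0, 6, 8.5, -5.5, -6, 1.3, 0, 0, 12, 8.5, -5.5, -6, 1.3, 0, 0, 12, 8.5, -5.5, -6, 1.3, 0, 0, 12, 8.5]'

```text
clock: 1.85
ee_pos: [469.4, 10.5, 179.9]
eef_rot: [[-0.903, 0.429, -0.001], [0.429, 0.903, 0.001], [0.002, 0.0, -1.0]]
contact_force: [0.5, 0.1, 0.3]
finger_gap: 85.3
finger_force: 0.0
```

```bash
python3 - <<'E'
from h import *
go(470,9.2,180,64.4)
c=camera("wrist");cv2.imwrite("pics/w1.png",c["pixels"]);np.savez("w1.npz",**c);print(c["fx"],c["T"].round(2).tolist())
P=pts(c);z=P[...,2];m=(z>29)&(z<42)&(abs(P[...,0]-470)<70)&(abs(P[...,1]-9)<70)
print(rect(P[m][:,:2]),np.percentile(z[m],90))
E
```

```text
[-0.11 -0.09 -0.01] [ 0.  -0.1  0.2] at [469.4  10.5 179.9] gap 85.3 t 1.85
373.18935673503046 [[0.43, -0.87, -0.24, 410.86], [0.9, 0.41, 0.11, 38.26], [-0.0, -0.26, 0.97, 301.69], [0.0, 0.0, 0.0, 1.0]]
[470.5   9.   92.7  60.3 -24.7] 37.72193829778212
```

View pics/w1.png

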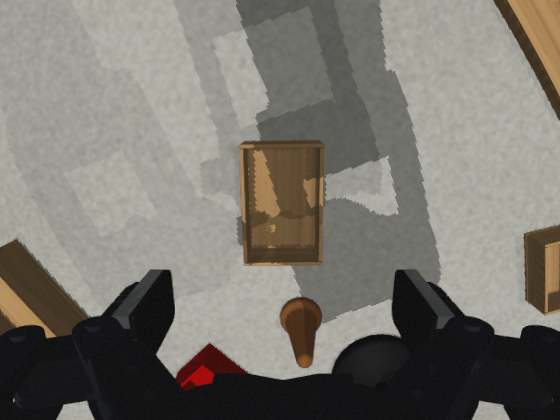

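The wrist view has the large box at (282,203), squared up between the fingers, and it agrees with the top estimate. I'll descend and grip.

Request:
carry_out --rows '[-0.1, -0.1, 5, 0, 0, -0.4, 8.5, -0.1, -0.1, 10, 0, 0, -0.4, 8.5, -0.1, -0.1, 13.5, 0, 0, -0.4, 8, -0.1, -0.1, 13.5, 0, 0, -0.4, 7, -0.1, -0.1, 13.5, 0, 0, -0.4, 5.5]' --squeeze 25

```text
clock: 2.52
ee_pos: [471.4, 9.2, 46.7]
eef_rot: [[-0.907, 0.422, 0.001], [0.422, 0.907, -0.0], [-0.001, 0.001, -1.0]]
contact_force: [0.0, -0.1, 0.0]
finger_gap: 59.0
finger_force: 28.2
```

Request:
carry_out --rows '[0, 0, 0, 0, 0, 0, 5.5, 0, 0, 0, 0, 0, 0, 5.5, 0, 0, 0, 0, 0, 0, 5.5]'

```text
clock: 2.9
ee_pos: [471.2, 8.5, 46.1]
eef_rot: [[-0.906, 0.424, 0.002], [0.424, 0.906, -0.0], [-0.001, 0.0, -1.0]]
contact_force: [0.4, 0.1, -1.9]
finger_gap: 58.6
finger_force: 28.3
```

```bash
python3 - <<'E'
from h import *
go(470,9.2,46,65)
c=camera("wrist");cv2.imwrite("pics/w2.png",c["pixels"]);np.savez("w2.npz",**c)
s=monitor.observe();print(s["finger_force"])
E
```

```text
[0.14 0.01 0.01] [ 0.   0.1 -0.1] at [471.2   8.5  46.1] gap 58.6 t 2.9
28.55758488178253
```

View pics/w2.png

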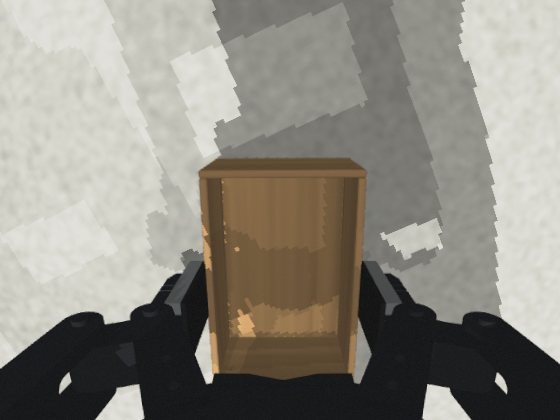

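The wrist view shows the box gripped centrally across its width, pads at (190,280) and (375,280). I'll lift and carry it to a spot just beyond the chest, so the wrist camera can see the chest freely.

Request:
carry_out --rows '[0, 0, -3, 0, 0, 0, 5.5, 0, 0, -7, 0, 0, 0, 5.5, 0, 0, -11, 0, 0, 0, 5.5]'

```text
clock: 3.32
ee_pos: [470.2, 8.5, 156.2]
eef_rot: [[-0.906, 0.424, -0.001], [0.424, 0.906, 0.0], [0.001, -0.0, -1.0]]
contact_force: [0.7, 0.1, -0.6]
finger_gap: 59.3
finger_force: 28.2
```

```bash
python3 - <<'E'
from h import *
go(538,-232,150,102)
c=dict(np.load("w2.npz"));P=pts(c);k=c["pixels"].max(-1)<75
for sl in(np.s_[250:340,165:200],np.s_[250:340,370:405]):
    z=P[sl][...,2][k[sl]];z=z[z>8];print("tip z",np.nanpercentile(z,[0.5,2,5,50]).round(1))
E
```

```text
[-16.33 -18.91   0.61] [  0.   -0.  -37.1] at [470.2   8.5 156.2] gap 59.3 t 3.33
tip z [38.7 41.6 44.8 63.4]
tip z [38.7 41.4 45.3 66.2]
```

Request:
carry_out --rows '[-4, -4.7, 0, 0, 0, -9, 5.5, -8, -9.4, 0, 0, 0, -18, 5.5, -12.2, -14.1, 0.3, 0, 0, -27.5, 5.5, -16.3, -18.9, 0.6, 0, 0, -37, 5.5, -16.3, -18.9, 0.6, 0, 0, -37, 5.5]'

```text
clock: 3.95
ee_pos: [539.1, -236.2, 149.4]
eef_rot: [[-0.979, -0.202, 0.001], [-0.202, 0.979, -0.002], [-0.001, -0.002, -1.0]]
contact_force: [0.2, 0.8, -1.2]
finger_gap: 59.3
finger_force: 28.3
```

Request:
carry_out --rows '[0, 0, 0, 0, 0, 0, 5.5]'

```text
clock: 4.08
ee_pos: [537.7, -231.5, 148.7]
eef_rot: [[-0.979, -0.205, -0.001], [-0.205, 0.979, 0.001], [0.001, 0.002, -1.0]]
contact_force: [-0.7, 0.3, -1.1]
finger_gap: 58.6
finger_force: 28.3
```

```bash
python3 - <<'E'
from h import *
go(460,-249,150,102)
c=camera("wrist");cv2.imwrite("pics/w3.png",c["pixels"]);np.savez("w3.npz",**c)
P=pts(c);z=P[...,2];m=(z>38)&(z<49)&(abs(P[...,0]-460)<75)&(abs(P[...,1]+249)<62)
print("chest",rect(P[m][:,:2]),m.sum(),np.percentile(z[m],90))
m=(z>92)&(z<160)&(c["pixels"][...,2]>1.25*c["pixels"][...,0].astype(float))
print("box",rect(P[m][:,:2]),m.sum(),np.percentile(z[m],[1,50,90,98]))
E
```

```text
[ 7.96 -0.12 -0.12] [ 0.1 -0.1 -0.2] at [ 537.7 -231.5  148.7] gap 58.6 t 4.08
chest [ 456.1 -251.6   90.1   74.7   11.6] 3060 45.758551429553435
box [ 535.6 -226.2   91.    73.9   12.1] 33697 [105.47489117 107.55027157 139.25055689 140.34618559]
```

View pics/w3.png

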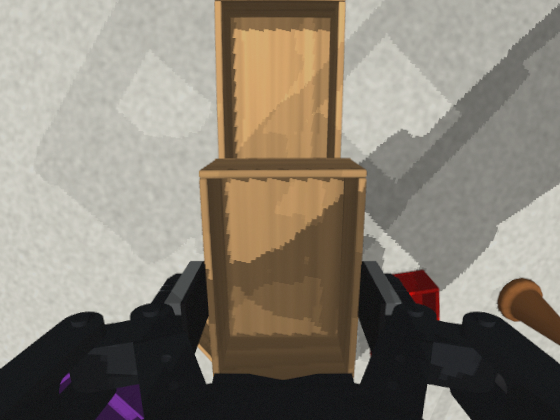

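The wrist view has the chest's mouth at top (280,80) and the held box at (283,270), lateral alignment nearly right. I'll compute relative offsets.

```bash
cat >> h.py <<'E'
def off(c,box,chest,ang):
    """rim extents of held box / target along u (long, toward near end) and v; each = (zlo,zhi,cx,cy)"""
    P=pts(c);a=np.radians(ang);u=-np.array([np.cos(a),np.sin(a)]);v=np.array([u[1],-u[0]])
    out=[]
    for zl,zh,x,y in(box,chest):
        m=(P[...,2]>zl)&(P[...,2]<zh)&(abs(P[...,0]-x)<75)&(abs(P[...,1]-y)<62)&(c["pixels"].max(-1)>60)&(c["pixels"][...,2]>1.25*c["pixels"][...,0].astype(float))
        q=P[m][:,:2];U=q@u;V=q@v
        near=U>U.max()-40
        print("umax %.1f  v %.1f..%.1f mid %.2f"%(np.percentile(U,99.7),*np.percentile(V[near],[.3,99.7]),np.percentile(V[near],[.3,99.7]).mean()),rect(q),m.sum())
E
python3 - <<'E'
from h import *
c=dict(np.load("w3.npz"))
off(c,(136,160,537,-231),(41,50,460,-249),12)
off(c,(136,160,537,-231),(42.5,50,460,-249),12)
t=dict(np.load("top0.npz"));off(t,(41,50,460,-249),(42.5,50,460,-249),12)
E
```

```text
umax -431.6  v -368.8..-309.1 mid -338.96 [ 535.3 -226.2   90.4   73.7   12.1] 5306
umax -348.9  v -377.5..-303.6 mid -340.53 [ 455.9 -251.5   89.6   74.4   11.6] 2613
umax -431.6  v -368.8..-309.1 mid -338.96 [ 535.3 -226.2   90.4   73.7   12.1] 5306
umax -349.0  v -377.5..-303.6 mid -340.53 [ 455.9 -251.4   89.6   74.4   11.7] 2412
umax -344.1  v -376.1..-302.2 mid -339.13 [ 459.2 -249.8  107.2   75.3   11.9] 212
umax -344.4  v -376.1..-302.1 mid -339.13 [ 459.5 -249.5  106.4   74.9   11.8] 158
```

Request:
carry_out --rows '[4, -0.15, 2, 0, 0, 0, 5.5, 4, -0.15, 2, 0, 0, 0, 5.5, 4, -0.15, 2, 0, 0, 0, 5.5]'

```text
clock: 4.5
ee_pos: [499.8, -240.3, 129.6]
eef_rot: [[-0.978, -0.208, 0.001], [-0.208, 0.978, -0.0], [-0.001, -0.0, -1.0]]
contact_force: [0.1, 0.3, 0.0]
finger_gap: 58.7
finger_force: 28.3
```

```bash
python3 - <<'E'
from h import *
go(460,-249,150,102)
c=camera("wrist");np.savez("w4.npz",**c)
off(c,(116,140,498,-240),(41,50,460,-249),12)
P=pts(c)
m=(P[...,2]>41)&(P[...,2]<50)&(abs(P[...,0]-460)<75)&(abs(P[...,1]+249)<62);print(np.argwhere(m).min(0))
for lo,hi in((118,140),(41,50)):   # direction of near end rim
    m=(P[...,2]>lo)&(P[...,2]<hi)&(c["pixels"][...,2]>1.25*c["pixels"][...,0].astype(float));q=P[m][:,:2]
    a=np.radians(12);U=-(q@[np.cos(a),np.sin(a)]);V=q@[-np.sin(a),np.cos(a)]
    k=(abs(V+340)<22)&(U>-460);b=(V[k]//4).astype(int);e=np.array([(V[k][b==i].mean(),np.percentile(U[k][b==i],97)) for i in np.unique(b)])
    print("end skew deg",np.degrees(np.polyfit(*e.T,1)[0]).round(2),e[:,1].mean().round(1))
E
```

```text
[ 4.07 -0.03 -2.04] [-0.  0. -0.] at [ 499.8 -240.3  129.6] gap 58.7 t 4.5
umax -392.7  v -369.7..-309.9 mid -339.82 [ 499.1 -241.5   90.8   60.7   12.2] 5636
umax -345.5  v -377.7..-304.0 mid -340.82 [ 434.6 -256.2   74.2   52.5  -78.4] 2640
[ 58 212]
end skew deg 0.19 -392.8
end skew deg -0.95 -345.9
```

Request:
carry_out --rows '[4.0, -0.1, 0, 0, 0, 0.6, 5.5, 4.0, -0.1, 2, 0, 0, 0.6, 5.5, 4.0, -0.1, 3, 0, 0, 0.6, 5.5, 4.0, -0.1, 4, 0, 0, 0.6, 5.5, 4.0, -0.1, 4.5, 0, 0, 0.6, 5.5]'

```text
clock: 5.18
ee_pos: [461.0, -250.5, 83.9]
eef_rot: [[-0.98, -0.197, -0.0], [-0.197, 0.98, 0.0], [0.0, 0.0, -1.0]]
contact_force: [-0.6, -1.2, -0.1]
finger_gap: 58.7
finger_force: 28.3
```

Request:
carry_out --rows '[0, 0, 0.4, 0, 0, 0, 5.5, 0, 0, 0.8, 0, 0, 0, 5.5, 0, 0, 1.2, 0, 0, 0, 5.5, 0, 0, 1.6, 0, 0, 0, 5.5]'

```text
clock: 5.68
ee_pos: [460.6, -250.8, 68.2]
eef_rot: [[-0.98, -0.197, 0.0], [-0.197, 0.98, -0.0], [-0.0, -0.0, -1.0]]
contact_force: [0.4, -0.3, -0.2]
finger_gap: 59.0
finger_force: 28.3
```

```bash
python3 - <<'E'
from h import *
go(460,-249,68,102)
c=camera("wrist");np.savez("w5.npz",**c);cv2.imwrite("pics/w5.png",c["pixels"])
off(c,(53,66,460,-249),(41,50,460,-249),12)
E
```

```text
[0.03 0.19 0.02] [-0.   0.  -0.7] at [ 460.6 -250.8   68.2] gap 59.0 t 5.67
umax -352.1  v -371.5..-311.6 mid -341.57 [ 459.8 -251.8   90.6   60.9   11.6] 6330
umax -345.2  v -377.4..-303.8 mid -340.63 [ 460.2 -250.8  105.7   74.1   11.3] 7982
```

View pics/w5.png

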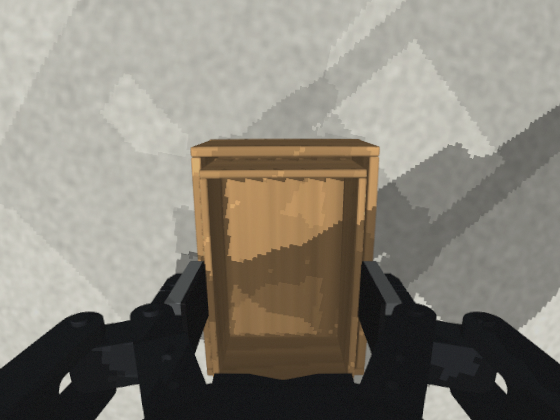

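The wrist view shows the large box inside the chest's mouth with an even gap all round (rim at (283,175)). I'll nudge it 1 mm sideways, go down a little, release, and look again.

Request:
carry_out --rows '[0, 0.09, 0.1, 0, 0, 0, 5.5, 0, 0.09, 0.2, 0, 0, 0, 5.5, 0, 0.09, 0.2, 0, 0, 0, 5.5]'

```text
clock: 6.1
ee_pos: [460.4, -249.8, 66.3]
eef_rot: [[-0.98, -0.197, 0.0], [-0.197, 0.98, -0.0], [-0.0, -0.0, -1.0]]
contact_force: [-1.1, -0.1, -1.0]
finger_gap: 59.2
finger_force: 28.3
```

Request:
carry_out --rows '[0, 0, 0, 0, 0, 0, 7.0, 0, 0, 0, 0, 0, 0, 7.5, 0, 0, 0, 0, 0, 0, 7.5, 0, 0, -4, 0, 0, 0, 8, 0, 0, -8, 0, 0, 0, 8.5]'

```text
clock: 6.72
ee_pos: [459.8, -249.5, 146.6]
eef_rot: [[-0.98, -0.197, -0.001], [-0.197, 0.98, 0.001], [0.001, 0.001, -1.0]]
contact_force: [-0.2, -0.8, -0.6]
finger_gap: 85.2
finger_force: 0.0
```

```bash
python3 - <<'E'
from h import *
go(619.4,-243.5,150,46)
c=camera("wrist");np.savez("w6.npz",**c)
P=pts(c);u=np.array([np.cos(np.radians(11.4)),np.sin(np.radians(11.4))]);v=np.array([-u[1],u[0]])
d=P[...,:2]-[460.2,-250.5];U,V,z=d@u,d@v,P[...,2]
print("rim chest",np.nanmedian(z[(abs(V)<30)&(U<-49.5)&(U>-52.5)]),np.nanmedian(z[(abs(U)<30)&(V>33.5)&(V<36.5)]))
for n,m in dict(nearEnd=(abs(V)<25)&(U<-43)&(U>-46),farEnd=(abs(V)<25)&(U>43)&(U<46),L=(abs(U)<35)&(V>27)&(V<30),R=(abs(U)<35)&(V<-27)&(V>-30)).items():
    print(n,np.nanpercentile(z[m],[10,50,75,90]).round(1),m.sum())
for f in((-30,-15),(30,-15),(30,15),(-30,15)):
    m=(abs(U-f[0])<5)&(abs(V-f[1])<5);print("floor",f,np.nanmedian(z[m]).round(1))
E
```

```text
[-15.76  -2.55  -0.36] [ 0.  -0.1 55.3] at [ 459.8 -249.5  146.6] gap 85.2 t 6.72
rim chest 44.3875999294097 200.84247030366714
nearEnd [11.6 40.  41.  41.6] 752
farEnd [11.5 28.5 37.8 40.9] 1586
L [ 40.7 207.5 214.1 217.3] 1427
R [ 17.4  42.  210.6 215.8] 2025
floor (-30, -15) 8.1
floor (30, -15) 8.1
floor (30, 15) 8.1
floor (-30, 15) 8.0
```

The large box is fully down: its floor is level and its rim is at 40. Next, the medium box.

Request:
carry_out --rows '[-4, -0.6, -1, 0, 0, 10, 8.5, -8, -1.3, -1, 0, 0, 20, 8.5, -12, -2, -1, 0, 0, 30, 8.5, -15.8, -2.55, -1, 0, 0, 40, 8.5, -15.8, -2.55, -1, 0, 0, 50, 8.5]'

```text
clock: 7.4
ee_pos: [622.9, -243.5, 156.2]
eef_rot: [[-0.778, 0.628, 0.002], [0.628, 0.778, -0.001], [-0.002, 0.001, -1.0]]
contact_force: [-0.6, -0.6, 0.6]
finger_gap: 85.0
finger_force: 0.0
```

Request:
carry_out --rows '[0, 0, 0, 0, 0, 5.3, 8.5, 0, 0, 0, 0, 0, 5.3, 8.5]'

```text
clock: 7.65
ee_pos: [620.3, -243.6, 155.9]
eef_rot: [[-0.721, 0.693, -0.0], [0.693, 0.721, 0.0], [0.0, -0.0, -1.0]]
contact_force: [0.3, 0.2, 0.5]
finger_gap: 85.2
finger_force: 0.0
```

```bash
python3 - <<'E'
from h import *
c=camera("wrist");np.savez("w7.npz",**c)
P=pts(c);z=P[...,2];m=(z>27)&(z<39)&(abs(P[...,0]-619)<60)&(abs(P[...,1]+244)<60)&(c["pixels"][...,2]>1.25*c["pixels"][...,0].astype(float))
R=rect(P[m][:,:2]);print(R,np.percentile(z[m],90))
go(R[0],R[1],41.5,R[4]+90)
E
```

```text
[ 621.4 -245.8   80.8   48.2  -41.9] 34.70818557156461
[-0.24 -0.07 11.45] [-0. -0. -2.] at [ 620.2 -243.7  156. ] gap 84.8 t 7.7
```

Request:
carry_out --rows '[-0.2, -0.07, 5, 0, 0, -1.5, 8, -0.2, -0.07, 10, 0, 0, -1.5, 7, -0.2, -0.07, 11.35, 0, 0, -1.5, 6.2, -0.2, -0.07, 11.35, 0, 0, -1.5, 6, -0.2, -0.07, 11.35, 0, 0, -1.5, 4.4]'

```text
clock: 8.32
ee_pos: [623.3, -246.6, 45.8]
eef_rot: [[-0.738, 0.675, 0.004], [0.675, 0.738, -0.002], [-0.005, 0.001, -1.0]]
contact_force: [2.0, -0.4, 0.6]
finger_gap: 46.7
finger_force: 26.5
```

Request:
carry_out --rows '[0, 0, 0, 0, 0, 0, 4.4, 0, 0, 0, 0, 0, 0, 4.4, 0, 0, 0, 0, 0, 0, 4.4]'

```text
clock: 8.7
ee_pos: [622.9, -246.5, 45.3]
eef_rot: [[-0.738, 0.675, 0.004], [0.675, 0.738, -0.002], [-0.004, 0.001, -1.0]]
contact_force: [-0.3, 0.5, 6.1]
finger_gap: 47.3
finger_force: 27.2
```

Request:
carry_out --rows '[0, 0, -3, 0, 0, 0, 4.4, 0, 0, -7, 0, 0, 0, 4.4, 0, 0, -10.5, 0, 0, 0, 4.4]'

```text
clock: 9.07
ee_pos: [621.1, -245.5, 149.0]
eef_rot: [[-0.738, 0.675, -0.0], [0.675, 0.738, 0.0], [0.0, 0.0, -1.0]]
contact_force: [0.1, -1.3, -0.3]
finger_gap: 47.1
finger_force: 26.5
```

```bash
python3 - <<'E'
from h import *
go(499.2,-242.3,130,101.4)
E
```

```text
[ 9.21 -7.99  1.9 ] [  0.   -0.  -53.8] at [ 621.1 -245.5  149. ] gap 47.1 t 9.07
```

Request:
carry_out --rows '[2, -1.6, 0, 0, 0, -10, 4.4, 4, -3.2, 0, 0, 0, -20, 4.4, 6, -5, 0, 0, 0, -30, 4.4, 8, -7, 0, 0, 0, -40, 4.4, 9.2, -8, 0, 0, 0, -50, 4.4]'

```text
clock: 9.7
ee_pos: [497.7, -242.2, 147.5]
eef_rot: [[-0.991, -0.137, -0.001], [-0.137, 0.991, 0.0], [0.001, 0.001, -1.0]]
contact_force: [-0.3, -0.1, 0.1]
finger_gap: 47.2
finger_force: 26.5
```

Request:
carry_out --rows '[0, 0, 1.9, 0, 0, -3.8, 4.4, 0, 0, 1.9, 0, 0, -3.8, 4.4, 0, 0, 1.9, 0, 0, -3.8, 4.4]'

```text
clock: 10.07
ee_pos: [499.6, -242.6, 129.1]
eef_rot: [[-0.981, -0.196, 0.0], [-0.196, 0.981, -0.0], [-0.0, -0.0, -1.0]]
contact_force: [0.9, 0.8, 0.0]
finger_gap: 47.3
finger_force: 26.5
```

```bash
cat >> h.py <<'E'
def fit(c,zt,zb,half,tcp,tgt=(460.2,-250.5),ang=11.4,zc=(41,50),hc=53):
    """shift (tool x,y mm) from held box (rim zb, half length) to the chest, both from near ends, and their skews"""
    P=pts(c);a=np.radians(ang);e=np.array([np.cos(a),np.sin(a)]);v=np.array([-e[1],e[0]])
    w=(c["pixels"][...,2]>1.25*c["pixels"][...,0].astype(float))&(c["pixels"].max(-1)>50)
    r_=[]
    for lo,hi,ctr,h in((zb-4,zb+6,tcp,half),(*zc,tgt,hc)):
        d=P[...,:2]-np.asarray(ctr);U=-(d@e);V=d@v;m=w&(P[...,2]>lo)&(P[...,2]<hi)&(abs(U)<h+12)&(abs(V)<50)
        U,V=U[m],V[m];k=U>np.percentile(U,99.7)-25
        lo_,hi_=np.percentile(V[k],[.3,99.7]);mid=(lo_+hi_)/2
        k2=abs(V-mid)<(hi_-lo_)/2-6;b=(V[k2]//4).astype(int)
        E=np.array([(V[k2][b==i].mean(),np.percentile(U[k2][b==i],97)) for i in np.unique(b)])
        s=np.polyfit(*E.T,1)[0];ue=E[:,1].mean()
        C=np.array(ctr)-e*(ue-h)+v*mid
        r_.append((C,ue-h,mid,ang+np.degrees(s)));print("centre",C.round(1),"width %.1f yaw %.2f rim %.1f"%(hi_-lo_,ang+np.degrees(s),np.percentile(P[...,2][m],80)))
    D=r_[1][0]-r_[0][0];print("shift tool x %.1f y %.1f mm, az %.1f"%(-(D@e),D@v,r_[0][3]-r_[1][3]))
E
python3 - <<'E'
from h import *
c=dict(np.load("w4.npz"));fit(c,0,120,46,(499.8,-240.3))
s=monitor.observe();t=s["ee_pos"];print(t,s["eef_rot"][:,1])
c=camera("wrist");np.savez("w8.npz",**c);cv2.imwrite("pics/w8.png",c["pixels"])
fit(c,0,t[2]-11,40,t[:2])
E
```

```text
centre [ 499.9 -241.5] width 59.8 yaw 12.19 rim 121.0
centre [ 461.1 -250.8] width 73.7 yaw 11.27 rim 45.6
shift tool x 39.9 y -1.5 mm, az 0.9
[ 499.57353418 -242.56963766  129.1273063 ] [-1.95958114e-01  9.80612255e-01 -1.52526728e-04]
centre [ 497.9 -243.9] width 47.8 yaw 11.62 rim 118.2
centre [ 461.1 -250.8] width 73.7 yaw 11.85 rim 45.4
shift tool x 37.5 y 0.5 mm, az -0.2
```

View pics/w8.png

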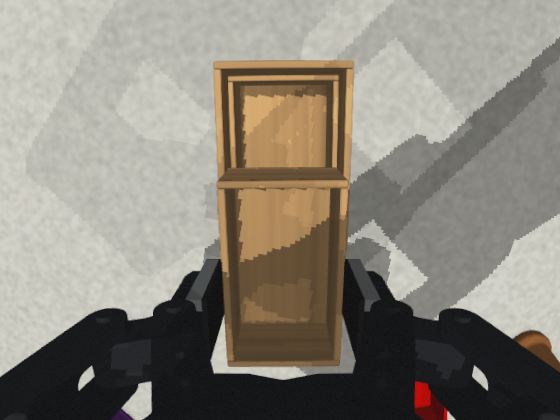

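The wrist view shows the nested large box at (283,120) inside the chest's rim, and the medium box held level at (283,275). I'll align and lower it into the mouth.

Request:
carry_out --rows '[3.75, 0.05, 0, 0, 0, 0, 4.4, 3.75, 0.05, 2, 0, 0, 0, 4.4, 3.75, 0.05, 3, 0, 0, 0, 4.4, 3.75, 0.05, 4, 0, 0, 0, 4.4, 3.75, 0.05, 4.5, 0, 0, 0, 4.4]'

```text
clock: 10.75
ee_pos: [462.7, -249.3, 83.3]
eef_rot: [[-0.98, -0.197, -0.0], [-0.197, 0.98, 0.0], [0.0, 0.0, -1.0]]
contact_force: [-0.6, -0.0, 0.5]
finger_gap: 47.3
finger_force: 26.5
```

Request:
carry_out --rows '[0, 0, 0.4, 0, 0, 0, 4.4, 0, 0, 0.8, 0, 0, 0, 4.4, 0, 0, 1.2, 0, 0, 0, 4.4, 0, 0, 1.6, 0, 0, 0, 4.4]'

```text
clock: 11.25
ee_pos: [462.6, -249.5, 67.7]
eef_rot: [[-0.98, -0.197, 0.0], [-0.197, 0.98, -0.0], [-0.0, -0.0, -1.0]]
contact_force: [0.1, 0.1, -0.9]
finger_gap: 47.2
finger_force: 26.5
```

```bash
python3 - <<'E'
from h import *
s=monitor.observe();t=s["ee_pos"];print(t,s["contact_force"],s["finger_gap"])
c=camera("wrist");np.savez("w9.npz",**c);cv2.imwrite("pics/w9.png",cv2.resize(c["pixels"][110:390,170:400],None,fx=2,fy=2))
fit(c,0,t[2]-11,40,t[:2])
E
```

```text
[ 462.58013371 -249.45882415   67.67323478] [ 0.14159468  0.0993429  -0.86372802] 47.21209759779633
centre [ 460.9 -250.9] width 48.0 yaw 11.67 rim 56.8
centre [ 461.  -250.7] width 73.4 yaw 11.66 rim 45.7
shift tool x -0.1 y 0.2 mm, az 0.0
```

View pics/w9.png

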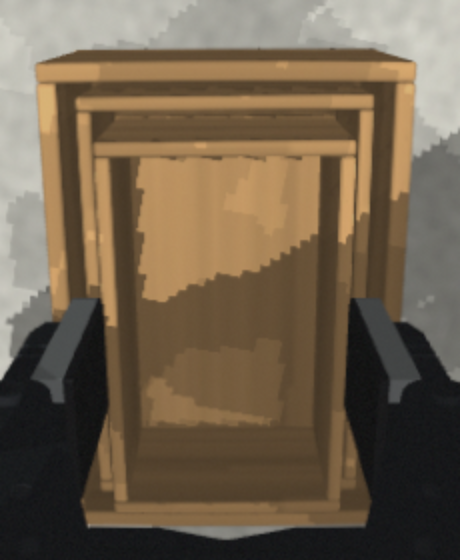

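The crop shows the medium box inside the large one, centred in the mouth. Releasing it, then on to the small box.

Request:
carry_out --rows '[0, 0, 0.1, 0, 0, 0, 4.4, 0, 0, 0.1, 0, 0, 0, 6, 0, 0, 0.1, 0, 0, 0, 7, 0, 0, -4, 0, 0, 0, 8, 0, 0, -9, 0, 0, 0, 8.5]'

```text
clock: 11.92
ee_pos: [461.5, -248.7, 157.5]
eef_rot: [[-0.98, -0.197, -0.003], [-0.197, 0.98, 0.002], [0.002, 0.002, -1.0]]
contact_force: [0.8, -1.1, -0.2]
finger_gap: 84.9
finger_force: 0.0
```

```bash
cat >> h.py <<'E'
def seat(c,ctr=(461,-250.8),ang=11.6):
    P=pts(c);a=np.radians(ang);e=np.array([np.cos(a),np.sin(a)]);v=np.array([-e[1],e[0]]);d=P[...,:2]-ctr;U,V,z=d@e,d@v,P[...,2]
    for f in((-22,-8),(22,-8),(22,8),(-22,8)):
        m=(abs(U-f[0])<4)&(abs(V-f[1])<3)&(z<100);print("floor",f,np.nanmedian(z[m]).round(1))
    m=(abs(V)<17)&(z<60)
    for lo in range(-56,-26,2): k=m&(U>=lo)&(U<lo+2);print(lo,np.nanmax(z[k]).round(1) if k.any() else None,end="; ")
    print()
E
python3 - <<'E'
from h import *
c=camera("wrist");np.savez("w10.npz",**c);seat(c)
go(627,198,160,77.5)
E
```

```text
floor (-22, -8) 11.0
floor (22, -8) 11.2
floor (22, 8) 10.9
floor (-22, 8) 11.0
-56 3.3; -54 46.8; -52 47.0; -50 46.6; -48 42.5; -46 42.3; -44 42.7; -42 42.0; -40 42.6; -38 41.8; -36 12.0; -34 12.8; -32 12.8; -30 13.0; -28 13.2; 
[-24.63  40.94   0.47] [-0.4  0.5 23.9] at [ 466.1 -251.9  166.2] gap 85.0 t 11.97
```

Medium is seated (floor level, rims at equal height). Moving to the small box by a path near the base, clear of the lamp.

Request:
carry_out --rows '[-1, 6, 0, 0, 0, 0, 8.5, -2, 12, 0, 0, 0, 0, 8.5, -3, 18, 0, 0, 0, 6, 8.5, -4, 24, 0, 0, 0, 12, 8.5, -5, 30, 0, 0, 0, 12, 8.5]'

```text
clock: 12.6
ee_pos: [452.5, 56.3, 158.3]
eef_rot: [[-1.0, 0.012, 0.002], [0.012, 1.0, -0.0], [-0.002, -0.0, -1.0]]
contact_force: [-0.2, 0.3, 0.3]
finger_gap: 84.9
finger_force: 0.0
```

```bash
python3 - <<'E'
from h import *
go(627,198,160,77.5)
E
```

```text
[-17.27  14.38  -0.14] [ 0.   0.1 11.8] at [452.5  56.3 158.3] gap 84.9 t 12.6
```

Request:
carry_out --rows '[-2, 6, 0, 0, 0, 4, 8.5, -6, 10, 0, 0, 0, 8, 8.5, -11.5, 12.5, 0, 0, 0, 11.8, 8.5, -17.2, 14.2, 0, 0, 0, 11.8, 8.5, -17.2, 14.2, 0, 0, 0, 11.8, 8.5]'

```text
clock: 13.22
ee_pos: [629.3, 195.6, 156.4]
eef_rot: [[-0.977, 0.215, 0.001], [0.215, 0.977, 0.0], [-0.001, 0.0, -1.0]]
contact_force: [-0.3, -0.4, -0.5]
finger_gap: 84.8
finger_force: 0.0
```

Request:
carry_out --rows '[0, 0, 0, 0, 0, 0, 7, 0, 0, 0, 0, 0, 0, 7]'

```text
clock: 13.48
ee_pos: [624.8, 194.1, 158.0]
eef_rot: [[-0.976, 0.216, -0.001], [0.216, 0.976, -0.0], [0.001, -0.0, -1.0]]
contact_force: [0.7, -0.2, 0.3]
finger_gap: 69.9
finger_force: 0.0
```

```bash
python3 - <<'E'
from h import *
c=camera("wrist");np.savez("w11.npz",**c)
P=pts(c);z=P[...,2];m=(z>25)&(z<36)&(abs(P[...,0]-627)<55)&(abs(P[...,1]-198)<55)&(c["pixels"][...,2]>1.25*c["pixels"][...,0].astype(float))
R=rect(P[m][:,:2]);print(R,np.percentile(z[m],90))
go(R[0],R[1],41,R[4]+90)
E
```

```text
[629.1 199.   68.5  35.8 -12.8] 31.746247857115385
[-0.3   0.56 11.73] [-0.  -0.   0.3] at [625.  194.1 158.3] gap 70.0 t 13.53
```

Request:
carry_out --rows '[-0.3, 0.5, 5, 0, 0, 0, 6.5, -0.3, 0.5, 10, 0, 0, 0, 6, -0.3, 0.5, 11.6, 0, 0, 0, 5.5, -0.3, 0.5, 11.6, 0, 0, 0, 5, -0.3, 0.5, 11.6, 0, 0, 0, 3.2]'

```text
clock: 14.15
ee_pos: [632.1, 199.1, 44.8]
eef_rot: [[-0.976, 0.216, 0.004], [0.216, 0.976, 0.001], [-0.004, 0.002, -1.0]]
contact_force: [1.2, 0.8, -0.4]
finger_gap: 35.1
finger_force: 27.3
```

Request:
carry_out --rows '[0, 0, 0, 0, 0, 0, 3.2, 0, 0, 0, 0, 0, 0, 3.2, 0, 0, 0, 0, 0, 0, 3.2]'

```text
clock: 14.52
ee_pos: [632.2, 199.2, 44.6]
eef_rot: [[-0.976, 0.216, 0.004], [0.216, 0.976, 0.001], [-0.004, 0.002, -1.0]]
contact_force: [-0.8, -0.8, 6.1]
finger_gap: 35.1
finger_force: 27.9
```

Request:
carry_out --rows '[0, 0, -3, 0, 0, 0, 3.2, 0, 0, -7, 0, 0, 0, 3.2, 0, 0, -11.5, 0, 0, 0, 3.2]'

```text
clock: 14.9
ee_pos: [629.4, 198.7, 157.3]
eef_rot: [[-0.976, 0.216, -0.002], [0.216, 0.976, -0.0], [0.002, -0.001, -1.0]]
contact_force: [1.5, 0.9, -0.3]
finger_gap: 35.3
finger_force: 27.2
```

```bash
python3 - <<'E'
from h import *
go(450,56,158,90)
go(499,-243,150,101.6)
E
```

```text
[ 14.44 -17.8   -0.04] [ -0.   -0.1 -12.5] at [629.4 198.7 157.3] gap 35.3 t 14.9
[  3.21 -45.94   0.76] [ -0.   -0.1 -24.1] at [629.4 198.7 157.3] gap 35.3 t 14.9
```

Request:
carry_out --rows '[5, -2.5, 0, 0, 0, -3, 3.2, 9, -6.5, 0, 0, 0, -6, 3.2, 12.5, -11, 0, 0, 0, -9, 3.2, 14.4, -16, 0, 0, 0, -12.5, 3.2, 14.4, -17.8, 0, 0, 0, -12.5, 3.2]'

```text
clock: 15.52
ee_pos: [448.4, 54.7, 156.4]
eef_rot: [[-1.0, 0.0, -0.002], [0.0, 1.0, -0.0], [0.002, -0.0, -1.0]]
contact_force: [0.8, 0.0, -0.4]
finger_gap: 34.8
finger_force: 27.2
```

Request:
carry_out --rows '[-0.5, -6, 0, 0, 0, 0, 3.2, -1.5, -12, 0, 0, 0, -3, 3.2, -2.5, -18, 0, 0, 0, -6, 3.2, -3.5, -24, 0, 0, 0, -9, 3.2, -4.9, -29.9, 0, 0, 0, -11.6, 3.2]'

```text
clock: 16.15
ee_pos: [500.4, -245.0, 157.3]
eef_rot: [[-0.979, -0.203, 0.001], [-0.203, 0.979, -0.0], [-0.001, -0.0, -1.0]]
contact_force: [1.9, 0.3, 1.0]
finger_gap: 34.8
finger_force: 27.2
```

Request:
carry_out --rows '[0, 0, 2, 0, 0, 0, 3.2, 0, 0, 2.6, 0, 0, 0, 3.2, 0, 0, 2.6, 0, 0, 0, 3.2]'

```text
clock: 16.52
ee_pos: [499.6, -241.9, 130.1]
eef_rot: [[-0.979, -0.203, -0.002], [-0.203, 0.979, 0.001], [0.001, 0.002, -1.0]]
contact_force: [-0.6, -0.2, -0.5]
finger_gap: 35.1
finger_force: 27.2
```

```bash
python3 - <<'E'
from h import *
s=monitor.observe();t=s["ee_pos"];print(t,s["eef_rot"][:,1])
c=camera("wrist");np.savez("w12.npz",**c)
fit(c,0,t[2]-12,34,t[:2])
E
```

```text
[ 499.61667266 -241.89097579  130.10292178] [-0.20253921  0.97927297  0.00152303]
centre [ 496.7 -243.4] width 36.0 yaw 11.55 rim 117.0
centre [ 461.4 -250.7] width 73.5 yaw 11.72 rim 45.4
shift tool x 36.1 y -0.1 mm, az -0.2
```

Request:
carry_out --rows '[3.6, 0, 0, 0, 0, 0, 3.2, 3.6, 0, 2, 0, 0, 0, 3.2, 3.6, 0, 3, 0, 0, 0, 3.2, 3.6, 0, 4, 0, 0, 0, 3.2, 3.6, 0, 4.5, 0, 0, 0, 3.2]'

```text
clock: 17.2
ee_pos: [465.3, -249.9, 85.4]
eef_rot: [[-0.979, -0.203, -0.0], [-0.203, 0.979, 0.0], [0.0, 0.0, -1.0]]
contact_force: [-0.5, -0.1, -0.8]
finger_gap: 34.7
finger_force: 27.2
```

Request:
carry_out --rows '[0, 0, 0.4, 0, 0, 0, 3.2, 0, 0, 0.8, 0, 0, 0, 3.2, 0, 0, 1.2, 0, 0, 0, 3.2, 0, 0, 1.7, 0, 0, 0, 3.2]'

```text
clock: 17.7
ee_pos: [465.3, -250.3, 68.7]
eef_rot: [[-0.979, -0.202, 0.0], [-0.202, 0.979, -0.0], [-0.0, -0.0, -1.0]]
contact_force: [-0.3, 0.2, -0.3]
finger_gap: 35.2
finger_force: 27.2
```

```bash
python3 - <<'E'
from h import *
s=monitor.observe();t=s["ee_pos"];print(t,s["contact_force"],s["finger_gap"])
c=camera("wrist");np.savez("w13.npz",**c);cv2.imwrite("pics/w13.png",cv2.resize(c["pixels"][110:390,170:400],None,fx=2,fy=2))
fit(c,0,t[2]-12.5,34,t[:2])
E
```

```text
[ 465.2623997  -250.30687138   68.71136663] [-0.29213413  0.24361541 -0.2840012 ] 35.22642410025561
centre [ 462.4 -251.8] width 36.0 yaw 11.17 rim 55.6
centre [ 461.1 -250.6] width 73.2 yaw 11.76 rim 45.5
shift tool x 1.0 y 1.4 mm, az -0.6
```

View pics/w13.png

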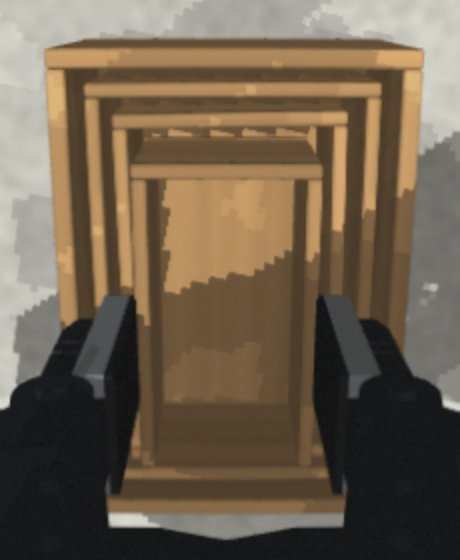

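The crop shows the small box in the medium's mouth, about 1.3 mm left of centre. I'll correct that and release.

Request:
carry_out --rows '[0.1, 0.13, 0, 0, 0, -0.4, 3.2, 0.1, 0.13, 0.15, 0, 0, -0.4, 3.2, 0.1, 0.13, 0.15, 0, 0, -0.4, 3.2, 0.1, 0.13, 0.15, 0, 0, -0.4, 5, 0.1, 0.13, 0.15, 0, 0, -0.4, 6]'

```text
clock: 18.38
ee_pos: [464.0, -249.2, 67.5]
eef_rot: [[-0.978, -0.209, 0.0], [-0.209, 0.978, -0.0], [-0.0, -0.0, -1.0]]
contact_force: [-0.1, 0.4, -0.3]
finger_gap: 60.1
finger_force: 0.0
```

Request:
carry_out --rows '[0, 0, -4, 0, 0, 0, 6, 0, 0, -10, 0, 0, 0, 6, 0, 0, -10, 0, 0, 0, 6]'

```text
clock: 18.75
ee_pos: [467.8, -251.9, 173.7]
eef_rot: [[-0.978, -0.209, 0.011], [-0.209, 0.978, -0.008], [-0.009, -0.01, -1.0]]
contact_force: [0.2, -0.4, 0.6]
finger_gap: 59.6
finger_force: 0.0
```

```bash
python3 - <<'E'
from h import *
c=camera("wrist");np.savez("w14.npz",**c);seat(c)
go(450,56,165,101.7)
t=camera("top");np.savez("t2.npz",**t);P=pts(t);z=P[...,2]
m=(z>12)&(z<24)&(abs(P[...,0]-444)<85)&(abs(P[...,1]-270)<75)&(t["pixels"][...,2]>1.25*t["pixels"][...,0].astype(float));print("lid top",rect(P[m][:,:2]),np.median(z[m]))
m=(z>28)&(z<42)&(abs(P[...,0]-444)<75)&(abs(P[...,1]-270)<75)&(t["pixels"][...,2]>1.25*t["pixels"][...,0].astype(float));print("bar",rect(P[m][:,:2]),m.sum())
E
```

```text
floor (-22, -8) 14.0
floor (22, -8) 14.0
floor (22, 8) 14.1
floor (-22, 8) 14.0
-56 2.9; -54 46.8; -52 46.9; -50 47.1; -48 41.4; -46 43.1; -44 42.4; -42 41.6; -40 42.6; -38 42.2; -36 42.1; -34 42.9; -32 42.3; -30 42.6; -28 42.3; 
[-4.84 30.32  0.43] [-0.3  0.3  0.3] at [ 465.9 -250.6  170.8] gap 60.1 t 18.8
lid top [443.2 277.2 118.3  87.1  11.6] 15.4732799331548
bar [442.3 278.1  56.   15.3  12.5] 140
```

All three boxes are nested and level. Next, the lid.

Request:
carry_out --rows '[-1, 6, 0, 0, 0, 0, 6, -2, 12, 0, 0, 0, 0, 6, -3, 18, 0, 0, 0, 0, 6, -4, 24, 0, 0, 0, 0, 6, -5, 30, 0, 0, 0, 0, 6]'

```text
clock: 19.48
ee_pos: [448.3, 56.6, 165.4]
eef_rot: [[-0.978, -0.208, -0.003], [-0.208, 0.978, 0.0], [0.003, 0.001, -1.0]]
contact_force: [0.7, -1.0, -0.4]
finger_gap: 59.8
finger_force: 0.0
```

```bash
python3 - <<'E'
from h import *
go(443,277,150,102)
E
```

```text
[-4.08 21.67  1.54] [ 0.  -0.2  0. ] at [448.3  56.6 165.4] gap 59.8 t 19.48
```

Request:
carry_out --rows '[-1, 6, 0, 0, 0, 0, 6, -2, 12, 0, 0, 0, 0, 5, -3, 18, 1, 0, 0, 0, 5, -4.1, 21.7, 1.5, 0, 0, 0, 5, -4.1, 21.7, 1.5, 0, 0, 0, 5]'

```text
clock: 20.1
ee_pos: [443.0, 277.1, 149.7]
eef_rot: [[-0.977, -0.213, -0.004], [-0.213, 0.977, -0.002], [0.004, -0.001, -1.0]]
contact_force: [-0.9, -0.7, 0.3]
finger_gap: 50.2
finger_force: 0.0
```

Request:
carry_out --rows '[0, 0, 0, 0, 0, 0, 5, 0, 0, 0, 0, 0, 0, 5]'

```text
clock: 20.35
ee_pos: [444.6, 274.2, 151.7]
eef_rot: [[-0.978, -0.207, -0.001], [-0.207, 0.978, -0.001], [0.001, -0.001, -1.0]]
contact_force: [-0.6, -0.2, -0.2]
finger_gap: 50.0
finger_force: 0.0
```

```bash
cat >> h.py <<'E'
def lid(c,z0,x,y):
    """lid top (z about z0) and bar (z0+18)"""
    P=pts(c);z=P[...,2];w=(c["pixels"][...,2]>1.25*c["pixels"][...,0].astype(float))&(c["pixels"].max(-1)>50)&(abs(P[...,0]-x)<80)&(abs(P[...,1]-y)<70)
    for n,a,b in(("top",z0-3,z0+4),("bar",z0+13,z0+24)):
        m=w&(z>a)&(z<b);print(n,rect(P[m][:,:2]),np.median(z[m]).round(1),m.sum())
E
python3 - <<'E'
from h import *
c=camera("wrist");np.savez("w15.npz",**c);cv2.imwrite("pics/w15.png",c["pixels"])
lid(c,16,443,277)
go(443,277,41,102)
E
```

```text
top [444.5 277.5 118.5  86.5  11.7] 17.1 17721
bar [443.4 277.4  55.1  13.7  11.9] 34.8 1662
[ 0.12  0.31 11.09] [-0.  -0.  -0.1] at [444.9 274.2 151.9] gap 50.1 t 20.4
```

View pics/w15.png

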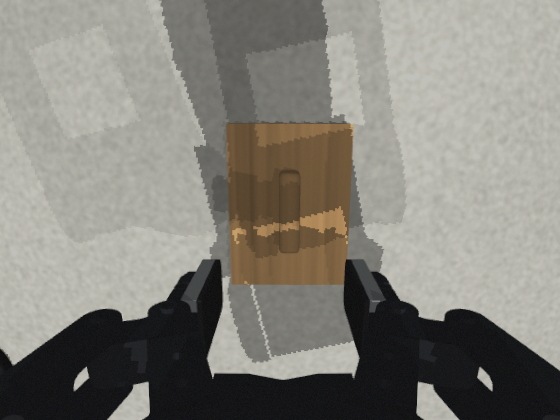

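The wrist view shows the lid squared up, its bar at (289,212) between the fingers. I'll grip the bar.

Request:
carry_out --rows '[0.1, 0.3, 5, 0, 0, 0, 5, 0.1, 0.3, 9, 0, 0, 0, 4, 0.1, 0.3, 10.8, 0, 0, 0, 3.5, 0.1, 0.3, 10.8, 0, 0, 0, 3, 0.1, 0.3, 10.8, 0, 0, 0, 1]' --squeeze 40

```text
clock: 21.02
ee_pos: [444.9, 278.7, 46.0]
eef_rot: [[-0.978, -0.208, 0.003], [-0.208, 0.978, 0.001], [-0.003, 0.001, -1.0]]
contact_force: [-0.8, 0.1, 8.0]
finger_gap: 13.4
finger_force: 24.0
```

Request:
carry_out --rows '[0, 0, 0, 0, 0, 0, 1, 0, 0, 0, 0, 0, 0, 1, 0, 0, 0, 0, 0, 0, 1]'

```text
clock: 21.4
ee_pos: [444.8, 278.9, 46.1]
eef_rot: [[-0.978, -0.209, 0.003], [-0.209, 0.978, 0.001], [-0.003, 0.0, -1.0]]
contact_force: [1.0, -0.9, 7.3]
finger_gap: 12.6
finger_force: 43.6
```

Request:
carry_out --rows '[0, 0, -3, 0, 0, 0, 1, 0, 0, -7, 0, 0, 0, 1, 0, 0, -12.5, 0, 0, 0, 1]'

```text
clock: 21.78
ee_pos: [441.5, 277.5, 168.6]
eef_rot: [[-0.978, -0.209, -0.004], [-0.209, 0.978, -0.002], [0.004, -0.001, -1.0]]
contact_force: [0.8, 0.9, 0.2]
finger_gap: 12.5
finger_force: 42.7
```

```bash
python3 - <<'E'
from h import *
go(500,-243,165,101.6)
c=camera("wrist");t=monitor.observe()["ee_pos"];lid(c,t[2]-26,*t[:2])
E
```

```text
[  5.15 -52.12   0.43] [-0.1 -0.3  0.5] at [441.5 277.5 168.6] gap 12.5 t 21.77
top [440.3 275.8  54.8  31.   32.2] 155.2 458
bar [445.6 286.3  31.9   7.  -44.2] 172.4 11
```

```bash
python3 - <<'E'
from h import *
c=camera("wrist");t=monitor.observe()["ee_pos"];print(t);lid(c,t[2]-29,*t[:2])
P=pts(c);z=P[...,2];w=(c["pixels"][...,2]>1.25*c["pixels"][...,0].astype(float));print(np.nanpercentile(z[w],[5,25,50,75,95]))
E
```

```text
[447.79286009 280.46829218 176.48827874]
top [446.7 279.3 119.   86.6  12.1] 149.0 31311
bar [444.8 280.6  54.1  36.6  35.9] 167.0 4467
[147.95669551 148.65220241 149.14893794 149.74433135 167.20874278]
```

Request:
carry_out --rows '[1.2, -5.8, 0, 0, 0, 0, 1, 2.4, -11.6, 0, 0, 0, 0, 1, 3.6, -17.4, 0, 0, 0, 0, 1, 4.8, -23.2, 0, 0, 0, 0, 1, 6, -29, 0, 0, 0, 0, 1]'

```text
clock: 22.5
ee_pos: [444.2, -19.4, 168.5]
eef_rot: [[-0.978, -0.209, -0.001], [-0.209, 0.978, 0.0], [0.001, 0.0, -1.0]]
contact_force: [-0.1, -0.6, -0.2]
finger_gap: 12.6
finger_force: 42.7
```

Request:
carry_out --rows '[0, -6, 0, 0, 0, 0, 1, 0, -12, 0, 0, 0, 0, 1, 0, -18, 0, 0, 0, 0, 1, 0, -23, 0, 0, 0, 0, 1, 0, -23.7, 0, 0, 0, 0, 1]'

```text
clock: 23.12
ee_pos: [494.6, -252.6, 168.6]
eef_rot: [[-0.979, -0.205, -0.0], [-0.205, 0.979, -0.0], [0.0, -0.0, -1.0]]
contact_force: [0.1, -0.0, -1.0]
finger_gap: 12.5
finger_force: 42.7
```

Request:
carry_out --rows '[0, 0, 0, 0, 0, 0, 1, 0, 0, 0, 0, 0, 0, 1]'

```text
clock: 23.38
ee_pos: [494.0, -247.9, 168.5]
eef_rot: [[-0.978, -0.21, -0.002], [-0.21, 0.978, 0.002], [0.001, 0.002, -1.0]]
contact_force: [0.8, 0.0, -1.3]
finger_gap: 12.9
finger_force: 42.7
```

```bash
python3 - <<'E'
from h import *
s=monitor.observe();t=s["ee_pos"];print(t,s["contact_force"])
c=camera("wrist");np.savez("w16.npz",**c);lid(c,t[2]-28,*t[:2])
fit(c,0,t[2]-28,59,t[:2])
go(461,-250.7,90,101.6)
E
```

```text
[ 493.98034346 -247.93652552  168.48095941] [ 0.83379359  0.03965593 -1.27342172]
top [ 493.2 -249.   118.5   86.7   12.1] 139.6 31356
bar [ 492.3 -250.9   54.6   36.6  -11.6] 157.2 4403
centre [ 494.8 -249.1] width 85.4 yaw 12.17 rim 140.1
centre [ 461.1 -250.8] width 73.5 yaw 11.57 rim 45.3
shift tool x 33.4 y 5.1 mm, az 0.6
[3.29 0.41 7.87] [ 0.1 -0.1  0.5] at [ 494.1 -247.9  168.7] gap 12.7 t 23.43
```

Request:
carry_out --rows '[0.5, 0.5, 3, 0, 0, 0.5, 1, 0.5, 0.5, 6.3, 0, 0, 0.5, 1, 0.5, 0.5, 6.3, 0, 0, 0.5, 1, 0.5, 0.5, 6.3, 0, 0, 0.5, 1]'

```text
clock: 23.92
ee_pos: [489.4, -245.6, 107.4]
eef_rot: [[-0.98, -0.201, 0.001], [-0.201, 0.98, -0.001], [-0.001, -0.001, -1.0]]
contact_force: [0.6, 0.8, -0.4]
finger_gap: 12.8
finger_force: 42.7
```

```bash
python3 - <<'E'
from h import *
s=monitor.observe();t=s["ee_pos"];print(t,s["contact_force"])
c=camera("wrist");np.savez("w17.npz",**c);lid(c,t[2]-28,*t[:2])
fit(c,0,t[2]-28,59,t[:2])
E
```

```text
[ 489.42305262 -245.55824456  107.3731089 ] [ 0.61318556  0.84583991 -0.41769922]
top [ 488.8 -246.5  118.8   86.7   11.6] 78.4 31327
bar [ 487.2 -245.3   54.2   36.8   36. ] 96.1 4403
centre [ 490.2 -246.4] width 85.4 yaw 11.70 rim 78.9
centre [ 461.1 -250.8] width 73.5 yaw 11.56 rim 45.3
shift tool x 29.4 y 1.5 mm, az 0.1
```

Request:
carry_out --rows '[2.83, 0.14, 0, 0, 0, 0.1, 1, 2.83, 0.14, 1, 0, 0, 0.1, 1, 2.83, 0.14, 1.4, 0, 0, 0.1, 1, 2.83, 0.14, 1.7, 0, 0, 0.1, 1, 2.83, 0.14, 2.1, 0, 0, 0.1, 1]'

```text
clock: 24.6
ee_pos: [461.4, -250.3, 85.4]
eef_rot: [[-0.98, -0.199, 0.001], [-0.199, 0.98, -0.0], [-0.001, -0.001, -1.0]]
contact_force: [-0.1, -0.4, -0.6]
finger_gap: 12.5
finger_force: 42.8
```

```bash
python3 - <<'E'
from h import *
s=monitor.observe();t=s["ee_pos"];print(t,s["contact_force"])
c=camera("wrist");np.savez("w18.npz",**c);lid(c,t[2]-29,*t[:2])
E
```

```text
[ 461.4259723  -250.30750195   85.36667295] [-0.0531618  -0.40673323 -0.57294758]
top [ 460.7 -251.4  118.4   86.9   11.5] 56.4 31335
bar [ 459.3 -249.9   54.4   36.7   35.7] 74.1 4410
```

The lid's skirt is now over the chest walls with no contact force. Lowering it home.

Request:
carry_out --rows '[0, 0, 0.3, 0, 0, 0, 1, 0, 0, 0.6, 0, 0, 0, 1, 0, 0, 0.8, 0, 0, 0, 1, 0, 0, 0.9, 0, 0, 0, 1]'

```text
clock: 25.15
ee_pos: [460.7, -250.1, 77.0]
eef_rot: [[-0.98, -0.198, -0.001], [-0.198, 0.98, 0.0], [0.001, 0.001, -1.0]]
contact_force: [-3.2, 1.6, 9.3]
finger_gap: 12.5
finger_force: 43.9
```

```bash
python3 - <<'E'
from h import *
s=monitor.observe();t=s["ee_pos"];print(t,s["contact_force"])
c=camera("wrist");lid(c,t[2]-29,*t[:2])
E
```

```text
[ 460.69902876 -250.13345677   77.0483041 ] [-3.22442602  1.59291948  9.31676459]
top [ 459.9 -251.   118.6   86.6   11.4] 48.1 31331
bar [ 459.  -252.9   54.3   36.9  -12.8] 65.8 4425
```

Request:
carry_out --rows '[0, 0, -0.1, 0, 0, 0, 1, 0, 0, -0.1, 0, 0, 0, 2.5, 0, 0, -0.1, 0, 0, 0, 4, 0, 0, -5, 0, 0, 0, 5, 0, 0, -12, 0, 0, 0, 5]'

```text
clock: 25.82
ee_pos: [459.3, -249.2, 187.9]
eef_rot: [[-0.98, -0.198, -0.004], [-0.198, 0.98, 0.003], [0.003, 0.004, -1.0]]
contact_force: [1.2, -1.0, 1.1]
finger_gap: 50.1
finger_force: 0.0
```

Request:
carry_out --rows '[0, 0, -2, 0, 0, 0, 5, -4, 10, -2, 0, 0, 0, 5, -4, 16, -2, 0, 0, 0, 5, -4, 16, -2, 0, 0, 0, 5]'

```text
clock: 26.32
ee_pos: [467.8, -83.2, 208.8]
eef_rot: [[-0.98, -0.199, 0.0], [-0.199, 0.98, 0.0], [-0.0, 0.0, -1.0]]
contact_force: [0.1, 0.3, -0.1]
finger_gap: 49.7
finger_force: 0.0
```

```bash
python3 - <<'E'
from h import *
for n in("top","wrist"):
    c=camera(n);lid(c,47,460,-250);P=pts(c)
    a=np.radians(11.6);e=np.array([np.cos(a),np.sin(a)]);v=np.array([-e[1],e[0]]);d=P[...,:2]-[460,-250.8];U,V=d@e,d@v
    for f in((-50,-33),(50,-33),(50,33),(-50,33)):
        m=(abs(U-f[0])<6)&(abs(V-f[1])<6);print(f,np.nanmedian(P[...,2][m]).round(1),end=" ")
    print()
    if n=="top":
        o=dict(np.load("top0.npz"));P0=pts(o)
        for k,(u,w) in dict(cone=(286,226),stand=(200,146),jar=(345,146),lamp=(270,188)).items():
            s=np.s_[w-22:w+22,u-26:u+26];print(k,"diff px",(cv2.absdiff(c["pixels"][s],o["pixels"][s]).max(-1)>60).sum())
E
```

```text
top [ 458.  -250.2  120.1   87.3   11. ] 46.6 1310
bar [ 458.1 -250.7   56.5   14.2   11.1] 64.1 148
(-50, -33) 46.0 (50, -33) 46.6 (50, 33) 45.4 (-50, 33) nan 
cone diff px 0
stand diff px 0
jar diff px 0
lamp diff px 0
top [ 460.2 -251.5  118.4   88.3   11.4] 48.2 13829
bar [ 459.8 -250.7   55.6   15.    11.1] 65.7 1514
(-50, -33) 48.3 (50, -33) 48.2 (50, 33) 47.5 (-50, 33) 47.6
  return np.nanmean(a, axis, out=out, keepdims=keepdims)
```

The lid is level, fully down and square, and the other objects haven't moved. Handing in.

```bash
python3 -c "
from h import *
print(r.close_job())"
```

```text
the job is handed in; nothing more can be done
None
```

The three boxes are nested in the chest and the lid is squarely on and fully down; the lamp, ring cone, bracelet stand and jar were not disturbed, and the job was handed in at about 26 s of the 72 s allowed (no verdict was returned).

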